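Take the reverse-threaded wing nut off the boot brush

TASK

Take the steel wing nut off the round boot brush so that the brush can be cleaned. Its thread is reversed: turn it clockwise, seen from above, until it meets its stop with the wing in line with the long sides of the cast-iron base, then lift it off and set it gently, standing upright, in the middle of the white dish. Do not turn the round knob at the other end of the base, and leave the dish where it stands.

Things in the scene. Friction and masses are not known exactly. Their poses are not given: they have to be found in the camera images.
- nut_mid (a point): Steel wing nut, 0.12 kg, 50 mm tall: round cap 56 mm across, 20 mm tall; on it upright wing 12 x 54 x 30 mm tall to grip, tips above the cap. Point: its centre, 25 mm above its underside. y along the wing. Starts turned 60-75 deg anticlockwise (from above) of the stud's y, locked down; turns easily, without rising; free to lift once the two y are parallel within 10 deg. Stops just past both ends.
- stud (a point): Centre of the hub's top under the nut, 50 mm above the table. Part of the fixed cast-iron boot scraper base: plate 150 x 260 x 16 mm, round brush 116 mm across (46 mm high) at one end, upright scraper blade (66 mm high) at the other. y along the plate's long side, towards the brush end; plate centre 65 mm along -y. A stud 14 mm tall with a 26 mm cross head along y is inside the nut.
- dish: Loose white round ceramic dish, 0.45 kg, 150 mm across the rim, 28 mm tall, flat inner floor about 110 mm across and 6 mm above the table. Origin at the centre of its underside, z up.
- bar_knob (a joint): Light metal round ribbed knob, 38 mm across, top 66 mm above the table, clamping the scraper blade, 140 mm from the wing nut towards the base's other end. Angle in rad, 0 at the start, positive anticlockwise. To be left alone.
Mind the look-alikes: they are no part of the job. There is more than one size of the part that bears nut_mid; the job needs the middle-sized.

How it is judged:
By the outcome, as a careful person would: the job done as asked, in the order asked, and still so for the second after the job is handed in, with the robot touching nothing.
It also fails if it takes over 51 s, if anything falls off the work surface, if the arm or the gripper's body presses on something with over 40 N, if the wrist force passes 120 N, or if a joint passes its speed limit or range.

ROBOT

A 6-joint arm with a two-finger parallel gripper is mounted at the origin on the work surface. World frame = base frame: x ahead of the robot, y to its left, z up, the work surface at z = 0. Lengths are in mm, angles in rad, forces in N, time in s.
With the tool pointing down it reaches from about 350 to 800 mm from the base axis. Payload 7.3 kg.
Tool frame: the origin (TCP) lies on the centre line of the jaws, within the pads' length; the fingertips stand 22 mm ahead of it and the grasp point (between the pads) lies 3 mm ahead of it; z points along the fingers, y is the line along which they close (so a half turn about z gives the same grasp; the last joint's range is limited). The gripper opens to 85 mm and grips with 20 to 120 N. Pads are 22 mm wide; open, the fingers measure 114 mm over their backs; the gripper's body (76 mm by 85 mm) begins 54 mm behind the grasp point. The pads swing forward as they close: fully open they stand 13 mm farther back than shut.
Start: joints at [-1.372, 0.342, 1.524, -0, 1.275, -0.146], TCP at [177.477, -494.111, 232.622] pointing down, gripper open.
Joint ranges: [-2.53, 2.53], [-0.77, 2.02], [0.04, 2.7], [-1, 4.14], [0.28, 2.66], [-3.11, 3.11]. Speed limits (rad/s): [2.57, 2.57, 3.14, 3.14, 3.14, 3.14].

INTERFACE

Orientations are given as a 3x3 rotation matrix whose columns are the frame's x, y, z axes.
In Python, from plant import manip, grab_frame, ticket gives the robot as it stands. The module is installed in compiled form; this text tells all that it offers.
- The arm moves only by the tool send_rows, never from a script. Its argument "moves" is text: rows parted by semicolons, each of 6 numbers parted by spaces: the shift along the tool's x, y, z as a fraction of full scale, then the turn, a rotation vector about the tool's x, y, z as a fraction of full scale. In form: tx ty tz ax ay az; .... A call has 1 to 10 rows; each row shifts and turns the commanded pose from where the row before left it, along the tool's axes as they then stand; what a row does not reach is not made up. Full scale, the value 1, is 0.04 m for a shift and 90 degrees for a turn. A row lasts 1/12 s, in which the tool goes at most 41.7 mm and 7.16 degrees, less where a joint would pass 70% of its speed; a pose out of reach is approached as far as the arm can. A call with a number of a shift or a turn outside -1 to 1 is refused whole. A call with a gripper value outside its range is refused whole. "grip" is the opening, from 0 (shut) to 1 (fully open), set as the call begins (left out, the last holds). The fingers move at their own pace and stop on an object; "force" is the grip in N (left out, the last holds). Time passes only in rows, so rows that do not move let the fingers close. It gives the time, the measured TCP pose, the force, the opening and the grip force at its end, in the units of the state.
- manip.get_state(): the state, without advancing time (a new reading comes with each control period).
- grab_frame(name): name is "side" or "top" or "wrist"; returns a dict with "color" (420x560x3 uint8, red, green, blue), "fov_y" (degrees; the focal length in pixels is half the picture's height over the tangent of half this angle, whatever the lens; pixels are square), "cx", "cy" (the principal point, pixels), "extrinsics" (4x4, takes a point from world to camera coordinates). Camera axes: x right, y down, z forward; pixel columns grow to the right and rows downward; lengths in mm; the calibration is good to about 2 mm. A picture is of the moment at which its call begins. There is no depth.
- ticket.close_job(): hands the job in; it is judged then, once.
The state is a dict: "time_s": time; "joint_pos": joint angles; "qd": joint speeds; "joint_efforts": joint torques, N m; "tcp_pos": TCP position; "eef_rot": TCP orientation; "contact_force": force on the tool from outside, world axes, zero at the start; "moment": the same for the moment, N m; "gripper_width": finger opening in mm; "gripper_force": force on a finger pad.
Only numpy, scipy, OpenCV 4.12 (cv2) and the standard library are available. Lean on these libraries where they do the work, as an engineer would, in place of code of your own. Each camera call takes 0.05 s, during which the arm holds its last target. There are 200 camera calls.

## Working session

There is one attempt and no reset: what is moved stays moved. The work goes in short steps, Python scripts to look and compute and a tool call to move; the robot and the scene stay as the last step left them, time stands still between calls to the robot, and variables do not carry over. Pictures are saved under pics/ and viewed, at most 10 in all, crops included, and the job is handed in when it is done.

Besides the shell and the picture viewer there is one more tool, called after "Emit:" as name(argument=value, ...) on one line, values as JSON. send_rows: Moves the arm, as the interface text tells. Its arguments: {"type":"object","properties":{"moves":{"type":"string"},"grip":{"type":"number"},"force":{"type":"number"}},"required":["moves"]}

```bash
mkdir -p pics
cat > h.py <<'E'
import numpy as np, cv2
from plant import manip, grab_frame, ticket
def cast(f,u,v,z):
    h=f["color"].shape[0]; fl=h/2/np.tan(np.radians(f["fov_y"])/2)
    E=np.array(f["extrinsics"]); R=E[:3,:3]; t=E[:3,3]
    d=R.T@np.array([(u-f["cx"])/fl,(v-f["cy"])/fl,1]); o=-R.T@t
    return o+d*(z-o[2])/d[2]
def proj(f,p):
    h=f["color"].shape[0]; fl=h/2/np.tan(np.radians(f["fov_y"])/2)
    E=np.array(f["extrinsics"]); c=E[:3,:3]@np.array(p)+E[:3,3]
    return c[0]/c[2]*fl+f["cx"],c[1]/c[2]*fl+f["cy"]
def save(f,n): cv2.imwrite("pics/"+n,cv2.cvtColor(f["color"],cv2.COLOR_RGB2BGR))
E
python3 - <<'E'
from h import *
for n in("top","side"):
    f=grab_frame(n); save(f,n+"0.png"); print(n,f["fov_y"],f["cx"],f["cy"],np.round(f["extrinsics"],3).tolist())
s=manip.get_state(); print(np.round(s["eef_rot"],3),s["time_s"],s["gripper_width"])
E
```

```text
top 43.15420123773702 281.5652277352742 203.55534795755412 [[0.012, -1.0, 0.01, -11.329], [-0.986, -0.014, -0.163, 552.559], [0.163, -0.008, -0.987, 1009.779], [0.0, 0.0, 0.0, 1.0]]
side 43.08399925872812 285.2161456680177 215.42452501434354 [[-0.916, -0.4, -0.011, 509.487], [-0.292, 0.688, -0.665, 226.323], [0.274, -0.606, -0.747, 1006.072], [0.0, 0.0, 0.0, 1.0]]
[[ 0.941  0.338 -0.   ]
 [ 0.338 -0.941  0.001]
 [ 0.    -0.001 -1.   ]] 0.1 85.30761168589463
```

View pics/top0.png

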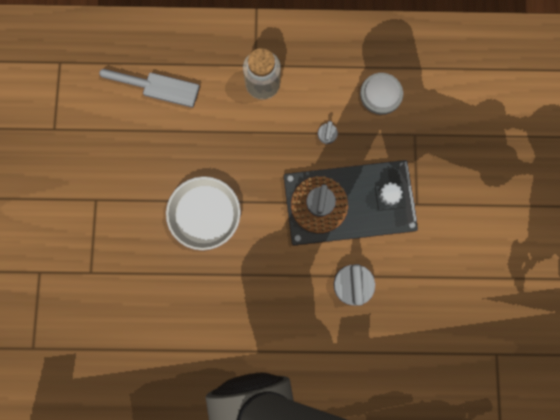

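View pics/side0.png

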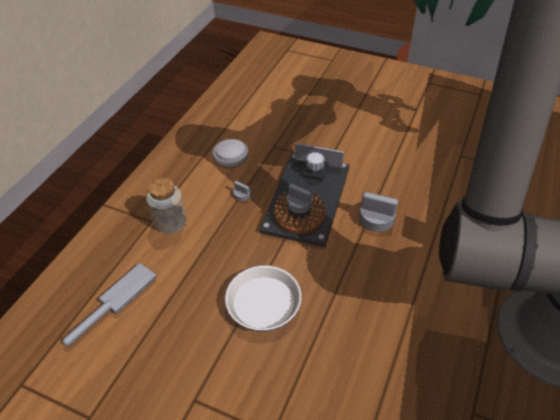

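Top picture: wing nuts are at (321,200) on the brush, (327,132) small and loose, and (355,285) large and loose. The ribbed knob is at (391,194), a small lid at (382,93), and the dish at (204,213). I choose (321,200), the middle-sized one on the brush, and check it in a close crop.

Run:
```python
from h import *
f=grab_frame("top"); c=f["color"]
# crop
cr=cv2.resize(c[150:255,275:425],None,fx=5,fy=5,interpolation=cv2.INTER_CUBIC)
cr=np.clip(cr*1.5,0,255).astype(np.uint8)
cv2.imwrite("pics/crop0.png",cr[:,:,::-1])
hsv=cv2.cvtColor(c,cv2.COLOR_RGB2HSV)
# dish
m=((hsv[...,1]<60)&(hsv[...,2]>110)).astype(np.uint8)*255
m[:, :150]=0; m[:,250:]=0; m[:165]=0; m[260:]=0
cn=max(cv2.findContours(m,0,2)[0],key=cv2.contourArea)
(e,ax,an)=cv2.fitEllipse(cv2.convexHull(cn)); print("dish",e,ax,cast(f,*e,28), cast(f,*e,28)-cast(f,e[0]+ax[0]/2,e[1],28))
# plate
d=(c.max(2)<75)&(hsv[...,1]<110)
m=np.zeros(d.shape,np.uint8); m[155:250,275:425]=d[155:250,275:425]*255
cn=max(cv2.findContours(m,0,2)[0],key=cv2.contourArea)
r=cv2.minAreaRect(cn); b=cv2.boxPoints(r); print("plate px",b.round(1).tolist())
P=np.array([cast(f,*p,16)[:2] for p in b]); print(P.round(1).tolist(), P.mean(0))
print("sides",[ (np.linalg.norm(P[i]-P[(i+1)%4]).round(1), np.degrees(np.arctan2(*(P[(i+1)%4]-P[i])[::-1])).round(1)) for i in range(4)])
for n,p,z in(("nut cap",(321,200),70),("knob",(391,194),66)): print(n,cast(f,*p,z))
```

```text
dish (202.79225158691406, 212.7794952392578) (73.09424591064453, 75.28804779052734) [534.51837619 154.11480334  28.        ] [-1.02226804 73.46894205  0.        ]
plate px [[282.6000061035156, 173.1999969482422], [406.8999938964844, 158.6999969482422], [415.3999938964844, 231.10000610351562], [291.1000061035156, 245.60000610351562]]
[[621.0, -5.6], [655.7, -263.4], [504.7, -276.7], [471.9, -24.5]] [ 563.33700004 -142.55862924]
sides [(np.float64(260.1), np.float64(-82.3)), (np.float64(151.5), np.float64(-175.0)), (np.float64(254.3), np.float64(97.4)), (np.float64(150.3), np.float64(7.2))]
nut cap [556.68586827 -80.37786855  70.        ]
knob [ 571.2439926  -217.85651945   66.        ]
```

View pics/crop0.png

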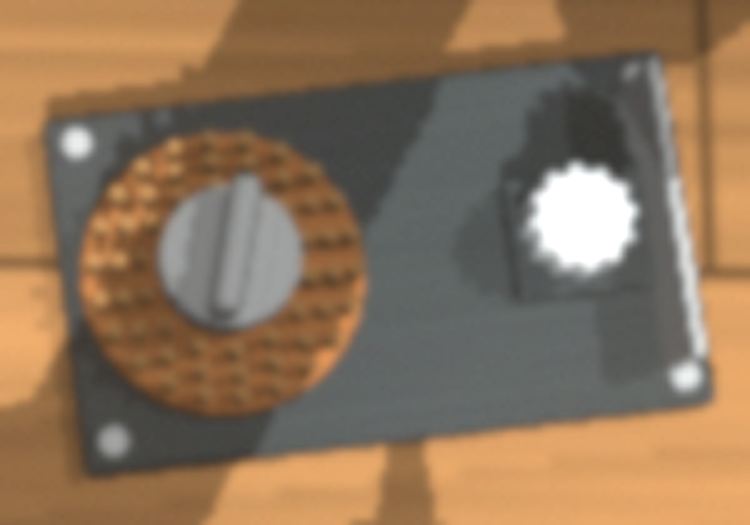

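The crop shows the nut's cap at (230,256) and its wing from (248,180) to (226,310), about 65–70° off the plate's long side. The plate corners are at (48,120), (660,55), (712,400) and (90,473), and the knob is at (583,217) — it is the chosen nut.

Run:
```python
from h import *
f=grab_frame("top")
g=lambda x,y,z: cast(f,275+x/5,150+y/5,z)
ang=lambda a,b: np.degrees(np.arctan2(*(b-a)[:2][::-1])).round(2)
C=[g(*p,16) for p in((48,120),(660,55),(712,400),(90,473))]
print(ang(C[1],C[0]),ang(C[2],C[3]),np.mean(C,0).round(1))
print("bolts",ang(g(77,143,18),g(114,440,18)),ang(g(686,377,18),g(114,440,18)))
a=np.radians((ang(C[1],C[0])+ang(C[2],C[3]))/2); print("stud from plate",(np.mean(C,0)[:2]+65*np.array([np.cos(a),np.sin(a)])).round(1))
w=[g(248,180,100),g(226,310,100)]; print("wing",ang(w[0],w[1]),np.mean(w,0).round(1),np.linalg.norm(w[0]-w[1]))
print("cap",g(230,256,70),"brush",g(224,273,46))
print("knob-nut",ang(g(583,217,66),g(230,256,70)),np.linalg.norm((g(583,217,66)-g(230,256,70))[:2]))
# side view: dish + wing guesses
s=grab_frame("side")
print("side proj wing top",[proj(s,p) for p in w],"dish",proj(s,[534.5,154.1,28]),"capc",proj(s,g(230,256,70)))
cr=cv2.resize(s["color"][140:245,250:400],None,fx=5,fy=5,interpolation=cv2.INTER_CUBIC)
cv2.imwrite("pics/crop1.png",np.clip(cr*1.4,0,255).astype(np.uint8)[:,:,::-1])
```

```text
97.04 97.46 [ 562.8 -145.6   16. ]
bolts -172.48 97.07
stud from plate [554.6 -81.1]
wing 170.55 [553.5 -80.5 100. ] 50.621198740164104
cap [554.31924646 -80.37864903  70.        ] brush [551.54403887 -79.98725605  46.        ]
knob-nut 97.45 139.86154485717725
side proj wing top [(np.float64(290.85622153756515), np.float64(184.03695395629782)), (np.float64(311.06416507798366), np.float64(193.13479565531742))] dish (np.float64(263.53548047951233), np.float64(296.18041588265794)) capc (np.float64(300.36108862940375), np.float64(198.21374443087592))
```

View pics/crop1.png

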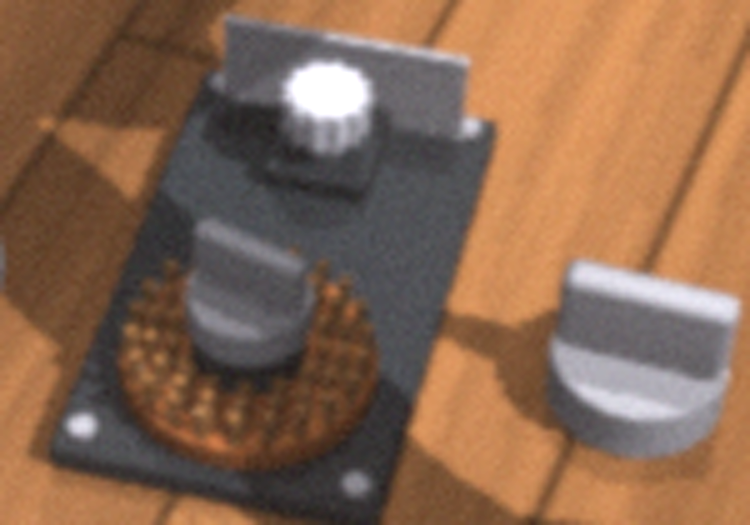

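Emit:
send_rows(moves="0.883 -0.4675 0 0 0 0;0.883 -0.4675 0 0 0 0;0.883 -0.4675 0 0 0 0;0.883 -0.4675 0 0 0 0;0.883 -0.4675 0 0 0 0;0.883 -0.4675 0 0 0 0;0.883 -0.4675 0 0 0 0;0.883 -0.4675 0 0 0 0;0.883 -0.4675 0 0 0 0;0.883 -0.4675 0 0 0 0", grip=0.5)

```text
time_s: 1.08
tcp_pos: [447.7, -197.0, 232.7]
eef_rot: [[0.941, 0.338, 0.0], [0.338, -0.941, -0.0], [0.0, 0.0, -1.0]]
contact_force: [1.4, -0.9, -0.3]
gripper_width: 42.9
gripper_force: 0.0
```

Emit:
send_rows(moves="0.883 -0.4675 0 0 0 0;0.883 -0.4675 0 0 0 0;0.883 -0.4675 0 0 0 0;0.883 -0.4675 0 0 0 0;0 0 0 0 0 -0.079;0 0 0 0 0 -0.079;0 0 0 0 0 -0.079;0 0 0 0 0 -0.079;0 0 0 0 0 -0.079;0 0 0 0 0 -0.079")

```text
time_s: 1.92
tcp_pos: [554.3, -80.5, 232.4]
eef_rot: [[0.457, 0.889, -0.0], [0.889, -0.457, 0.0], [-0.0, -0.0, -1.0]]
contact_force: [0.0, -0.8, 0.3]
gripper_width: 42.6
gripper_force: 0.0
```

Emit:
send_rows(moves="0 0 0 0 0 -0.079;0 0 0 0 0 -0.079;0 0 0 0 0 -0.079;0 0 0 0 0 -0.079;0 0 0 0 0 -0.079;0 0 0 0 0 -0.079;0 0 0 0 0 -0.079;0 0 0 0 0 -0.079;0 0 0 0 0 -0.079;0 0 0 0 0 -0.079")

```text
time_s: 2.75
tcp_pos: [554.3, -80.6, 232.4]
eef_rot: [[-0.693, 0.721, -0.0], [0.721, 0.693, 0.0], [0.0, -0.0, -1.0]]
contact_force: [0.0, -0.1, -0.1]
gripper_width: 42.9
gripper_force: 0.0
```

Emit:
send_rows(moves="0 0 0.5 0 0 -0.079;0 0 0.5 0 0 -0.079;0 0 0.3 0 0 -0.079;0 0 0 0 0 -0.079;0 0 0 0 0 -0.079;0 0 0 0 0 0;0 0 0 0 0 0;0 0 0 0 0 0")

```text
time_s: 3.42
tcp_pos: [554.4, -80.6, 180.7]
eef_rot: [[-0.981, 0.193, 0.0], [0.193, 0.981, -0.0], [-0.0, -0.0, -1.0]]
contact_force: [-0.5, 1.0, 0.4]
gripper_width: 42.8
gripper_force: 0.0
```

Run:
```python
from h import *
f=grab_frame("wrist"); save(f,"w0.png"); s=manip.get_state(); print(s["time_s"],s["tcp_pos"],np.round(s["eef_rot"],3),s["joint_pos"],s["gripper_width"])
print([proj(f,p) for p in ((554,-80.5,70),(553.5,-80.5,100))])
```

```text
3.4667 [554.41939462 -80.61735745 180.72978319] [[-0.981  0.193  0.   ]
 [ 0.193  0.981 -0.   ]
 [-0.    -0.    -1.   ]] [-2.81129743e-01  4.50813115e-01  1.50480077e+00 -1.16607301e-04
  1.18569767e+00 -1.65806673e+00] 42.891781291218926
[(np.float64(282.77586839155646), np.float64(210.70971775163991)), (np.float64(282.55398139938427), np.float64(220.5010507432436))]
```

View pics/w0.png

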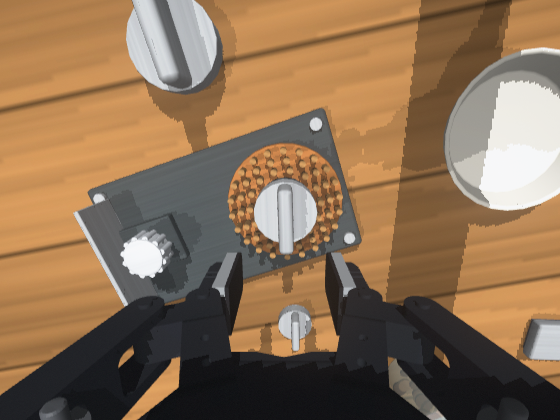

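Wrist picture: the cap is at (285,211), the wing runs from (284,190) to (286,250) parallel to the pads, and the jaw centre is at column 284–285. All is aligned, so I descend.

Emit:
send_rows(moves="0 0.02 0.5 0 0 0;0 0 0.5 0 0 0;0 0 0.5 0 0 0;0 0 0.4 0 0 0;0 0 0.2 0 0 0;0 0 0 0 0 0;0 0 0 0 0 0")

```text
time_s: 4.05
tcp_pos: [554.7, -79.9, 96.9]
eef_rot: [[-0.982, 0.191, 0.0], [0.191, 0.982, -0.0], [-0.0, -0.0, -1.0]]
contact_force: [-0.1, 0.2, 0.5]
gripper_width: 43.0
gripper_force: 0.0
```

Emit:
send_rows(moves="0 0 0 0 0 0;0 0 0 0 0 0;0 0 0 0 0 0;0 0 0 0 0 0;0 0 0 0 0 0;0 0 0 0 0 0;0 0 0 0 0 0", grip=0, force=40)

```text
time_s: 4.63
tcp_pos: [555.3, -79.8, 97.7]
eef_rot: [[-0.982, 0.19, 0.002], [0.19, 0.982, -0.0], [-0.002, 0.0, -1.0]]
contact_force: [0.6, 1.1, 5.1]
gripper_width: 9.6
gripper_force: 39.7
```

Run:
```python
from h import *
s=manip.get_state(); print(s["time_s"],s["tcp_pos"],s["contact_force"],s["moment"],s["gripper_width"],s["gripper_force"])
```

```text
4.6333 [555.29435137 -79.83515164  97.65759141] [0.61281031 1.06174871 5.1263935 ] [ 0.13220809 -0.05029879 -0.07915978] 9.561260561670426 39.74257707595825
```

Emit:
send_rows(moves="0 0 -0.02 0 0 0.02;0 0 0 0 0 0.05;0 0 0 0 0 0.06;0 0 0 0 0 0.06;0 0 0 0 0 0.06;0 0 0 0 0 0.06;0 0 0 0 0 0.06;0 0 0 0 0 0.06;0 0 0 0 0 0.06;0 0 0 0 0 0")

```text
time_s: 5.47
tcp_pos: [554.6, -80.1, 97.7]
eef_rot: [[-0.57, 0.821, 0.0], [0.821, 0.57, -0.001], [-0.001, 0.0, -1.0]]
contact_force: [-0.7, -0.9, 3.1]
gripper_width: 10.1
gripper_force: 39.3
```

Run:
```python
from h import *
s=manip.get_state(); print(s["time_s"],s["tcp_pos"],s["contact_force"],s["moment"],s["gripper_width"],s["gripper_force"])
R=s["eef_rot"];print(np.degrees(np.arctan2(R[1][0],R[0][0])))
f=grab_frame("wrist"); save(f,"w1.png")
```

```text
5.4667 [554.61605075 -80.07145406  97.65416381] [-0.7326088  -0.9395456   3.06488553] [-0.0705786   0.05969247 -0.01964687] 10.135465577388976 39.34426724910736
124.772248567963
```

View pics/w1.png

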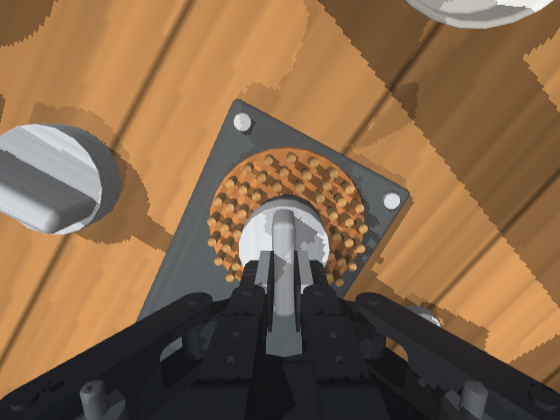

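The wing (column 284) turned with the tool and is held between the pads. The plate edge shows it is still about 27° short.

Emit:
send_rows(moves="0 0 0 0 0 0.05;0 0 0 0 0 0.05;0 0 0 0 0 0.05;0 0 0 0 0 0.05;0 0 0 0 0 0.05;0 0 0 0 0 0.02;0 0 0 0 0 0.02;0 0 0 0 0 0")

```text
time_s: 6.18
tcp_pos: [555.0, -79.9, 97.8]
eef_rot: [[-0.156, 0.988, 0.001], [0.988, 0.156, -0.0], [-0.001, 0.001, -1.0]]
contact_force: [0.9, -0.7, 2.5]
gripper_width: 10.0
gripper_force: 39.4
```

```bash
cat > st.py <<'E'
from h import *
s=manip.get_state(); R=s["eef_rot"];print(s["time_s"],np.round(s["tcp_pos"],2),np.round(s["contact_force"],2),np.round(s["moment"],3),s["gripper_width"],np.degrees(np.arctan2(R[1][0],R[0][0])))
E
python3 st.py
```

```text
6.1833 [555.   -79.92  97.76] [ 0.93 -0.74  2.53] [-0.056 -0.142 -0.006] 10.025801825189635 98.97337634968113
```

Emit:
send_rows(moves="0 0 0 0 0 0.01;0 0 0 0 0 0.01;0 0 0 0 0 0")

```text
time_s: 6.43
tcp_pos: [555.1, -79.9, 97.8]
eef_rot: [[-0.123, 0.992, 0.002], [0.992, 0.123, -0.0], [-0.001, 0.001, -1.0]]
contact_force: [2.9, 0.3, 3.6]
gripper_width: 10.0
gripper_force: 39.5
```

```bash
python3 st.py
```

```text
6.4333 [555.13 -79.88  97.78] [2.9  0.26 3.64] [-0.034 -0.403  0.074] 9.981080035562604 97.0724272524922
```

Emit:
send_rows(moves="0 0 0 0 0 0.01;0 0 0 0 0 0.01;0 0 0 0 0 0")

```text
time_s: 6.68
tcp_pos: [555.2, -79.8, 97.8]
eef_rot: [[-0.091, 0.996, 0.002], [0.996, 0.091, -0.0], [-0.001, 0.002, -1.0]]
contact_force: [3.5, -0.3, 5.4]
gripper_width: 9.7
gripper_force: 39.7
```

```bash
python3 st.py
```

```text
6.6833 [555.23 -79.83  97.81] [ 3.48 -0.26  5.39] [ 0.08  -0.67   0.113] 9.700306266876327 95.21523327766825
```

Emit:
send_rows(moves="0 0 0 0 0 0.01;0 0 0 0 0 0.01;0 0 0 0 0 0")

```text
time_s: 6.93
tcp_pos: [555.4, -79.8, 97.9]
eef_rot: [[-0.06, 0.998, 0.002], [0.998, 0.06, -0.0], [-0.0, 0.002, -1.0]]
contact_force: [4.3, 1.4, 5.1]
gripper_width: 10.5
gripper_force: 39.7
```

```bash
python3 st.py
python3 - <<'E'
from h import *
f=grab_frame("wrist"); save(f,"w2.png")
E
```

```text
6.9333 [555.41 -79.83  97.89] [4.27 1.4  5.08] [ 0.086 -0.816  0.112] 10.532219099308449 93.4168951767678
```

View pics/w2.png

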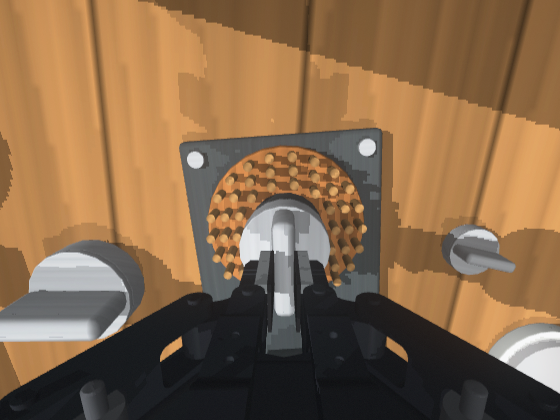

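The plate's top edge (182,142)–(380,128) is about 4° off the wing. The turning moment has levelled off at 0.11 N m, so the nut is at its stop; I ease off a little and lift.

Emit:
send_rows(moves="0 0 0 0 0 -0.01;0 0 -0.05 0 0 0;0 0 -0.05 0 0 0;0 0 -0.1 0 0 0;0 0 -0.1 0 0 0;0 0 0 0 0 0")

```text
time_s: 7.48
tcp_pos: [553.8, -79.7, 109.8]
eef_rot: [[-0.076, 0.997, -0.002], [0.997, 0.076, 0.0], [0.0, -0.002, -1.0]]
contact_force: [-0.0, -0.7, -1.0]
gripper_width: 10.0
gripper_force: 39.3
```

```bash
python3 st.py
```

```text
7.4833 [553.79 -79.74 109.78] [-0.02 -0.67 -0.98] [ 0.035 -0.064 -0.01 ] 9.977524383937936 94.35731229930268
```

Emit:
send_rows(moves="0 0 -0.2 0 0 0;0 0 -0.4 0 0 0;0 0 -0.4 0 0 0;0 0 -0.3 0 0 0;0 0 -0.2 0 0 0;0 0 0 0 0 0;0 0 0 0 0 0")

```text
time_s: 8.07
tcp_pos: [554.1, -79.8, 169.4]
eef_rot: [[-0.076, 0.997, -0.0], [0.997, 0.076, -0.0], [-0.0, -0.0, -1.0]]
contact_force: [0.8, -0.1, -1.7]
gripper_width: 9.9
gripper_force: 39.3
```

```bash
python3 st.py
python3 - <<'E'
from h import *
f=grab_frame("wrist"); save(f,"w3.png")
s=grab_frame("side"); p=[int(x) for x in proj(s,manip.get_state()["tcp_pos"])]; print(p)
a=s["color"][p[1]-30:p[1]+70,p[0]-70:p[0]+70]; a=cv2.resize(a,None,fx=4,fy=4); b=cv2.resize(f["color"],None,fx=.4,fy=.4)
c=np.zeros((max(a.shape[0],168),560+224,3),np.uint8); c[:a.shape[0],:560]=a; c[:168,560:]=b
cv2.imwrite("pics/lift.png",c[:,:,::-1])
E
```

```text
8.0667 [554.14 -79.79 169.44] [ 0.8  -0.15 -1.66] [ 0.026  0.036 -0.046] 9.907538233967072 94.3599151627146
[300, 165]
```

View pics/lift.png

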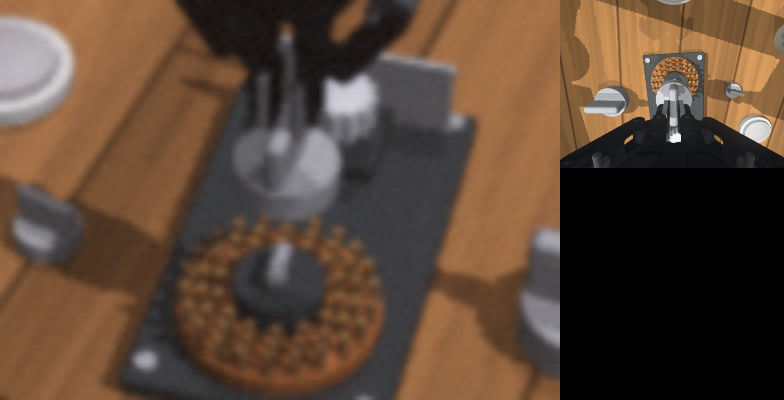

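The side crop shows the nut held upright above the bare stud at (280,265). Next: check the dish centre in the side view, then carry.

Run:
```python
from h import *
for n,(x0,x1,y0,y1) in(("side",(215,312,260,340)),("top",(150,250,165,260))):
    f=grab_frame(n); c=f["color"]; hsv=cv2.cvtColor(c,cv2.COLOR_RGB2HSV)
    m=np.zeros(c.shape[:2],np.uint8); m[y0:y1,x0:x1]=((hsv[...,1]<70)&(hsv[...,2]>90))[y0:y1,x0:x1]*255
    cn=max(cv2.findContours(m,0,2)[0],key=cv2.contourArea); h=cv2.convexHull(cn)
    P=np.array([cast(f,*p[0],28)[:2] for p in h],np.float32); lo=P.min(0);hi=P.max(0)
    print(n,cv2.boundingRect(h),lo,hi,(lo+hi)/2,cv2.minEnclosingCircle(P))
    # bright inner floor
    k=np.zeros_like(m); k[y0:y1,x0:x1]=(c.min(2)>185)[y0:y1,x0:x1]*255
    cn=max(cv2.findContours(k,0,2)[0],key=cv2.contourArea); P=np.array([cast(f,*p[0],6)[:2] for p in cn],np.float32); print(" floor",cv2.minEnclosingCircle(P))
```

```text
side (224, 265, 77, 66) [459.77942   80.330574] [611.3293  229.62148] [535.5543  154.97603] ((535.6896362304688, 154.218017578125), 75.91289520263672)
 floor ((562.2481689453125, 150.2214813232422), 63.11455535888672)
top (166, 176, 75, 75) [459.70627   79.305595] [610.2959  228.63794] [535.0011  153.97177] ((535.2535400390625, 154.23727416992188), 75.55851745605469)
 floor ((571.5946655273438, 167.21856689453125), 42.80754470825195)
```

Emit:
send_rows(moves="0.3 0 0 0 0 0;0.6 0 0 0 0 0;0.7 -0.05 0 0 0 0;0.8 0 0 0 0 0;0.8 0 0 0 0 0;0.8 0 0 0 0 0;0.7 0 0 0 0 0;0.6 0 0 0 0 0;0.4 0 0 0 0 0;0.17 0 0 0 0 0")

```text
time_s: 9.1
tcp_pos: [533.6, 157.2, 169.0]
eef_rot: [[-0.079, 0.997, -0.001], [0.997, 0.079, 0.001], [0.001, -0.001, -1.0]]
contact_force: [-0.3, -0.8, -1.3]
gripper_width: 10.0
gripper_force: 39.3
```

Emit:
send_rows(moves="0 0.02 0 0 0 0;0 0 0.4 0 0 0;0 0 0.5 0 0 0;0 0 0.5 0 0 0;0 0 0.5 0 0 0;0 0 0.4 0 0 0;0 0 0.2 0 0 0;0 0 0 0 0 0;0 0 0 0 0 0")

```text
time_s: 9.85
tcp_pos: [535.7, 153.6, 69.5]
eef_rot: [[-0.075, 0.997, -0.0], [0.997, 0.075, -0.0], [-0.0, -0.0, -1.0]]
contact_force: [-0.5, -0.5, -0.3]
gripper_width: 10.1
gripper_force: 39.3
```

```bash
python3 st.py
```

```text
9.85 [535.69 153.62  69.51] [-0.48 -0.55 -0.32] [0.012 0.007 0.004] 10.13281338363067 94.31827483951504
```

Down to about 1.5 mm above the expected contact height, then slowly.

Emit:
send_rows(moves="0.02 0 0.1 0 0 0;0 0 0.1 0 0 0;0 0 0.1 0 0 0;0 0 0.04 0 0 0;0 0 0.02 0 0 0;0 0 0 0 0 0;0 0 0 0 0 0")

```text
time_s: 10.43
tcp_pos: [535.5, 155.0, 55.1]
eef_rot: [[-0.076, 0.997, 0.0], [0.997, 0.076, -0.0], [-0.0, 0.0, -1.0]]
contact_force: [0.8, -0.4, -0.5]
gripper_width: 10.0
gripper_force: 39.3
```

```bash
python3 st.py
```

```text
10.4333 [535.49 155.05  55.07] [ 0.84 -0.38 -0.54] [ 0.036 -0.031 -0.036] 9.969053561237079 94.37073401277894
```

Emit:
send_rows(moves="0 0 0.01 0 0 0;0 0 0.01 0 0 0;0 0 0 0 0 0;0 0 0 0 0 0")

```text
time_s: 10.77
tcp_pos: [535.4, 155.0, 54.2]
eef_rot: [[-0.076, 0.997, 0.0], [0.997, 0.076, -0.0], [-0.0, 0.0, -1.0]]
contact_force: [-0.5, -0.4, -1.3]
gripper_width: 10.0
gripper_force: 39.3
```

```bash
python3 st.py
```

```text
10.7667 [535.42 155.03  54.2 ] [-0.53 -0.42 -1.27] [ 0.022 -0.036  0.052] 9.9873904567016 94.36657432346023
```

Emit:
send_rows(moves="0 0 0.01 0 0 0;0 0 0.01 0 0 0;0 0 0 0 0 0;0 0 0 0 0 0")

```text
time_s: 11.1
tcp_pos: [535.8, 155.1, 53.7]
eef_rot: [[-0.076, 0.997, 0.001], [0.997, 0.076, 0.0], [0.0, 0.001, -1.0]]
contact_force: [0.5, 0.0, 2.5]
gripper_width: 10.4
gripper_force: 39.7
```

Emit:
send_rows(moves="0 0 0.01 0 0 0;0 0 0.01 0 0 0;0 0 0 0 0 0;0 0 0 0 0 0")

```text
time_s: 11.43
tcp_pos: [536.1, 155.2, 53.6]
eef_rot: [[-0.076, 0.997, 0.002], [0.997, 0.076, 0.0], [0.0, 0.002, -1.0]]
contact_force: [0.1, 0.5, 8.0]
gripper_width: 10.1
gripper_force: 40.4
```

It has touched down. Ease off 0.8 mm, open, and withdraw.

Emit:
send_rows(moves="0 0 -0.02 0 0 0;0 0 0 0 0 0")

```text
time_s: 11.6
tcp_pos: [535.8, 155.1, 53.8]
eef_rot: [[-0.076, 0.997, 0.001], [0.997, 0.076, 0.0], [0.0, 0.001, -1.0]]
contact_force: [2.0, 0.3, 2.3]
gripper_width: 10.2
gripper_force: 39.8
```

Emit:
send_rows(moves="0 0 0 0 0 0;0 0 0 0 0 0;0 0 0 0 0 0;0 0 0 0 0 0;0 0 0 0 0 0;0 0 0 0 0 0", grip=0.45)

```text
time_s: 12.1
tcp_pos: [535.3, 155.0, 53.2]
eef_rot: [[-0.076, 0.997, -0.0], [0.997, 0.076, -0.0], [-0.0, -0.0, -1.0]]
contact_force: [0.2, 0.2, 0.4]
gripper_width: 38.1
gripper_force: 0.0
```

Emit:
send_rows(moves="0 0 -0.2 0 0 0;0 0 -0.4 0 0 0;0 0 -0.6 0 0 0;0 0 -0.8 0 0 0;0 0 -0.8 0 0 0;0 0 -0.6 0 0 0;-0.5 0 -0.3 0 0 0;-0.8 0 0 0 0 0;-0.6 0 0 0 0 0;0 0 0 0 0 0")

```text
time_s: 12.93
tcp_pos: [541.6, 75.7, 202.4]
eef_rot: [[-0.073, 0.997, 0.001], [0.997, 0.073, -0.002], [-0.002, 0.001, -1.0]]
contact_force: [-0.2, 0.5, 0.5]
gripper_width: 38.3
gripper_force: 0.0
```

```bash
python3 st.py
python3 - <<'E'
from h import *
f=grab_frame("wrist"); s=grab_frame("side"); t=grab_frame("top")
a=cv2.resize(s["color"][240:350,200:330],None,fx=3,fy=3); b=cv2.resize(t["color"][160:265,140:270],(390,315))
d=np.zeros((330+210,780,3),np.uint8); d[:330,:390]=a; d[:315,390:]=b; d[330:,:280]=cv2.resize(f["color"],(280,210))
d[330:,300:692]=cv2.resize(s["color"][140:245,250:446],(392,210))
cv2.imwrite("pics/fin.png",d[:,:,::-1])
print(proj(t,(535.3,154.3,26)),proj(s,(535.3,154.3,26)))
E
```

```text
12.9333 [541.58  75.68 202.43] [-0.2   0.54  0.54] [ 0.004  0.006 -0.001] 38.28529360094452 94.1940847663128
(np.float64(202.85003834610993), np.float64(212.53972338393365)) (np.float64(263.1639788879735), np.float64(296.688075640965))
```

View pics/fin.png

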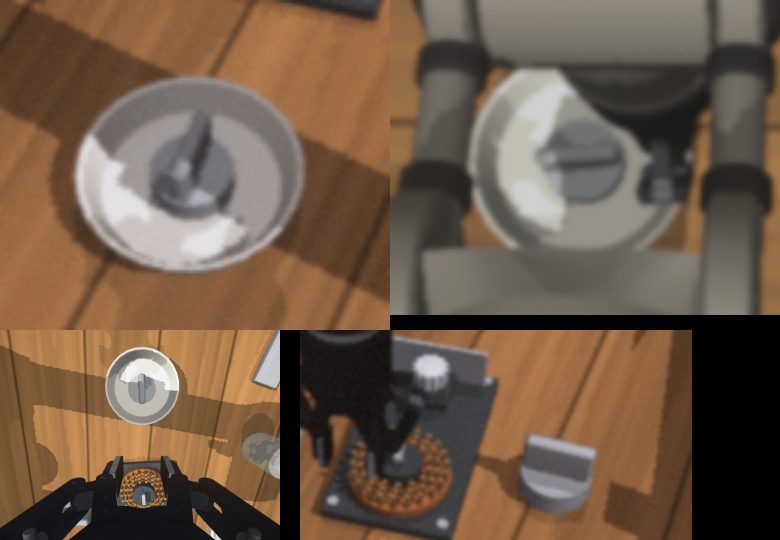

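The nut stands upright in the middle of the dish — cap at (192,178) in the side crop with the dish centre near (190,172). The dish and knob have not moved, and the robot is clear of everything.

Emit:
send_rows(moves="0 0 0 0 0 0;0 0 0 0 0 0;0 0 0 0 0 0")

```text
time_s: 13.33
tcp_pos: [541.0, 80.1, 201.3]
eef_rot: [[-0.077, 0.997, -0.0], [0.997, 0.077, 0.0], [0.0, -0.0, -1.0]]
contact_force: [0.1, -0.3, 0.9]
gripper_width: 38.5
gripper_force: 0.0
```

```bash
python3 -c "
from plant import ticket; print(ticket.close_job())"
```

```text
the job is handed in; nothing more can be done
None
```

The middle wing nut was turned clockwise to its stop, lifted off and stood upright in the middle of the white dish, with the knob untouched and the dish in place; the job was handed in at about 13 s and gave no verdict back.

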